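Start the next latte: zero the scale, start the grinder, start the timer

ROBOT

A 6-joint arm with a two-finger parallel gripper is mounted at the origin on the work surface. World frame = base frame: x ahead of the robot, y to its left, z up, the work surface at z = 0. Lengths are in m, angles in rad, forces in N, time in s.
With the tool pointing down it reaches from about 0.275 to 0.725 m from the base axis. Payload 5.6 kg.
Tool frame: the origin (TCP) lies at the very end of the fingers, on their centre line; the grasp point (between the pads) lies 19 mm behind it; z points along the fingers, y is the line along which they close (so a half turn about z gives the same grasp; the last joint's range is limited). The gripper opens to 85 mm and grips with 20 to 120 N. Pads are 22 mm wide; open, the fingers measure 114 mm over their backs; the gripper's body (76 mm by 85 mm) begins 54 mm behind the grasp point. The pads swing forward as they close: fully open they stand 13 mm farther back than shut.
Start: joints at [-0.952, 0.255, 0.108, 0, -1.424, -0.285], TCP at [0.18, -0.52, 0.231] pointing down, gripper open.
Joint ranges: [-2.95, 2.95], [-1.21, 1.97], [-1.09, 1.5], [-2.87, 1.71], [-2.94, -0.07], [-3.05, 3.05]. Speed limits (rad/s): [2.57, 2.57, 3.14, 3.14, 3.14, 3.14].

INTERFACE

Orientations are given as a rotation vector (axis times angle).
In Python, from station import arm gives the robot as it stands.
- The arm moves only by the shell command python3 -m inch 'ROWS' [OPENING] [FORCE]. ROWS is JSON, a list of rows, each an object of numbers: "dx", "dy", "dz": the shift along the tool's x, y, z in cm; "turn": the turn about the tool's z in rad. A call has exactly 10 rows; each row is the pose to reach, as a shift and turn from the pose commanded when the call began, along the tool's axes at that moment; what a row does not reach only later rows make up. A row lasts 1/8 s, in which the tool goes at most 62.5 mm and 10.7 degrees, less where a joint would pass 70% of its speed; a pose out of reach is approached as far as the arm can. A call with a gripper value outside its range is refused whole. OPENING is the closure, from -1 (fully open) to 1 (shut), set as the call begins (- or left out, the last holds). The fingers move at their own pace and stop on an object; FORCE is the grip in N (left out, the last holds). Time passes only in rows, so rows that repeat a pose let the fingers close, or fill a call up. It gives the time, the measured TCP pose, the force, the opening and the grip force at its end, in the units of the state.
- arm.observe(): the state, without advancing time (a new reading comes with each control period).
- arm.camera(name): name is "side" or "top" or "wrist"; returns a dict with "image" (480x640x3 uint8, red, green, blue), "camera_matrix" (3x3 intrinsics, pixels), "k1" (the pictures are not rectified: a ray, as slopes to the right and down, at radius r is drawn at 1 + k1 r^2 times it, then the intrinsics apply), "R" (3x3) and "t" (3): a world point X has camera coordinates R X + t. Camera axes: x right, y down, z forward; pixel columns grow to the right and rows downward; lengths in m; the calibration is good to about 2 mm. A picture is of the moment at which its call begins. There is no depth.
- arm.finish_job(): hands the job in; it is judged then, once.
The state is a dict: "time": time; "joint_pos": joint angles; "qd": joint speeds; "effort": joint torques, N m; "tcp_pos": TCP position; "ee_rot": TCP orientation; "ft_force": force on the tool from outside, world axes, zero at the start; "torque": the same for the moment, N m; "gripper_width": finger opening in m; "grip_force": force on a finger pad.
Only numpy, scipy, OpenCV 4.12 (cv2) and the standard library are available. Lean on these libraries where they do the work, as an engineer would, in place of code of your own. Each camera call takes 0.05 s, during which the arm holds its last target. There are 200 camera calls.

TASK

Start the next latte with light touches of the fingertips: tap the long bar-shaped key of the scale to zero it under the mug, then press the round black button on the grinder's foot right down, where it stays, and only after that tap the scale's square key to start its timer. Take the fingers off one control before touching the next, and never press the scale's small round power key. Nothing is to be picked up or shifted: leave the mug on the scale and the tamper, sugar tin and knock box where they stand, and finish with the hand clear of everything.

Things in the scene. Friction and masses are not known exactly. Their poses are not given: they have to be found in the camera images.
- scale: Flat black bench scale fixed to the counter, 230 (its x) by 190 mm (its y). Origin: centre of its underside; z up; the key strip, 22 mm high, is along its -x end nearest the robot. Weighing plate from x = -40 to +110 mm, 28 mm high, mug on it. Three off-white keys at x = -92 mm, tops 37 mm high: bar (tare) at y = -62, square (timer) +4, round (power) +66 mm. Over 25 N on it is too hard.
- tare_key_top (a point): Centre of the top of the bar-shaped tare (zero) key, 18 mm (scale x) by 42 mm (scale y); moves down with the key.
- timer_key_top (a point): Centre of the top of the square timer key, 24 by 24 mm, the middle one of the three; moves down with the key.
- power_key_top (a point): Centre of the top of the round power key, 18 mm in diameter; not to be pressed; moves down with the key.
- tare_key (a joint): Travel of the tare key in m: 0 up, 0.012 fully down. Sprung: moves from 1.5 N, 5 N at 5 mm, fully down at 10 N after 12 mm (rigid stop), rises when let go. 3 mm or more registers as a tap. 
- timer_key (a joint): Travel of the timer key in m: 0 up, 0.012 fully down. Sprung: moves from 1.5 N, 5 N at 5 mm, fully down at 10 N after 12 mm (rigid stop), rises when let go. 3 mm or more registers as a tap. To be pressed only while the grinder's button is down.
- power_key (a joint): Travel of the power key in m: 0 up, 0.012 fully down, sprung like the others. Not to be pressed (more than 2.5 mm counts).
- grinder: Chrome coffee grinder fixed to the counter, 340 (its x) by 160 mm (its y), 400 mm tall. Origin: centre of its underside; z up; front is -x. Foot 40 mm high, free above from x = -170 to -65 mm; column from x = -30 to +160 mm, 130 mm wide, with a 50 mm wide spout out to x = -65 mm, 160 mm and more above the counter. Over 25 N on it or its button is too hard.
- grind_button_top (a point): Centre of the top of the grinder's round black push button, 36 mm in diameter, standing 24 mm proud of the foot at x = -135 mm, y = 0 of the grinder, so its top is 64 mm above the counter when up; 8 mm lower once it has been pushed down; moves with the button.
- grind_button (a joint): How far the grinder's button has gone down, in m: 0 up (off), 0.008 fully down (on); 6 mm or more counts. Push its top: the top first gives some 2 mm on a spring, at 4 N the button itself goes down 8 mm and stays there when let go; beyond that the top only gives on its spring (6 N at about 13 mm below its first height, 10 N and a rigid stop at 20 mm).
- latte_mug: A clear glass latte mug, 76 mm across, 130 mm tall, with a handle, standing loose on the weighing plate. Origin: centre of its underside.
- tamper: A loose brushed steel tamper standing on its 58 mm round base, 96 mm tall. Origin: centre of its underside.
- sugar_tin: A loose cream enamel sugar tin, 94 mm across, 131 mm tall with its lid knob. Origin: centre of its underside.
- knock_box: A loose round steel knock box, 110 mm across and 100 mm tall, open above, with a rubber bar across its mouth. Origin: centre of its underside.
Not all that is in view belongs to the job. What is shaped like the latte_mug but blue or orange is not meant. Leave any turquoise look-alike of the tamper alone.

How it is judged:
On the way, in this order (a step that is already met when the one before it is completed fails the run):
1. the bar-shaped tare key is tapped (3 mm or more), the grinder still off (value of joint tare_key above 0.003 m and value of joint grind_button below 0.004 m), for 0.03 s.
2. the tare key is let up and the grinder's button is pressed down (6 mm or more) (value of joint grind_button above 0.006 m and value of joint tare_key below 0.002 m), for 0.05 s.
3. the square timer key is tapped (3 mm or more), the grinder's button down (value of joint timer_key above 0.003 m and value of joint grind_button above 0.006 m and contact force between the fingers and grinder below 0.2 N), for 0.03 s.
At the end, for the whole second after the job is handed in: The grinder's button is down (6 mm or more), all three scale keys are up again (within 1.5 mm), the mug stands still and upright on the scale's plate, and mug, tamper, tin and knock box are upright and within 15 mm of where they started (value of joint grind_button above 0.006 m and value of joint each of tare_key, timer_key, power_key below 0.0015 m and z of latte_mug in the frame of scale between 0.022 and 0.034 m and linear speed of latte_mug below 0.02 m/s and distance of each of latte_mug, tamper, sugar_tin, knock_box from where it was at the start of the episode below 0.015 m and angle between each of latte_mug, tamper, sugar_tin, knock_box's own z axis and vertical below 0.1 rad); the robot touches nothing.
It fails at once if the power key is pressed (more than 2.5 mm) (value of joint power_key above 0.0025 m).
It fails at once if controls pressed in the wrong order: the tare key once the grinder's button is down, or the timer key before it is ((value of joint tare_key above 0.003 m and value of joint grind_button above 0.005 m) or (value of joint timer_key above 0.003 m and value of joint grind_button below 0.005 m)).
It fails at once if tare and timer keys are pressed together (value of joint each of tare_key, timer_key above 0.0025 m).
It fails at once if the scale, the grinder or their controls are pressed with more than 25 N (contact force between any of the fingers, the arm and scale above 25 N or contact force between any of the fingers, the arm and grinder above 25 N).
It fails at once if mug, tamper, sugar tin or knock box is shifted by more than 15 mm, lifted or tipped over (distance of any of latte_mug, tamper, sugar_tin, knock_box from where it was at the start of the episode above 0.015 m or angle between any of latte_mug, tamper, sugar_tin, knock_box's own z axis and vertical above 0.25 rad).
It also fails if it takes over 48 s, if anything falls off the work surface, if the arm or the gripper's body presses on something with over 40 N, if the wrist force passes 120 N, or if a joint passes its speed limit or range.

## Working session

There is one attempt and no reset: what is moved stays moved. The work goes in short steps, Python scripts to look and compute and a shell command to move; the robot and the scene stay as the last step left them, time stands still between calls to the robot, and variables do not carry over. Pictures are saved under pics/ and viewed, at most 10 in all, crops included, and the job is handed in when it is done.

```bash
mkdir -p pics; cat > h.py <<'E'
import numpy as np, cv2, pickle
from station import arm
def snap(name,fn):
    c=arm.camera(name); cv2.imwrite(f'pics/{fn}.png',cv2.cvtColor(c['image'],cv2.COLOR_RGB2BGR)); pickle.dump(c,open(f'pics/{fn}.pkl','wb')); return c
def load(fn): return pickle.load(open(f'pics/{fn}.pkl','rb'))
def ray(c,u,v):
    K=np.array(c['camera_matrix']);k=c['k1']
    p=cv2.undistortPoints(np.array([[[u,v]]],float),K,np.array([k,0,0,0],float))[0,0]
    R=np.array(c['R']);t=np.array(c['t'])
    return -R.T@t, R.T@np.array([p[0],p[1],1.])
def onz(c,u,v,z):
    o,d=ray(c,u,v); return o+d*(z-o[2])/d[2]
def proj(c,X):
    p,_=cv2.projectPoints(np.array(X,float).reshape(-1,1,3),cv2.Rodrigues(np.array(c['R']))[0],np.array(c['t'],float),np.array(c['camera_matrix']),np.array([c['k1'],0,0,0],float)); return p[:,0]
E
python3 - <<'E'
from h import *
for n in('top','side'):
    c=snap(n,n+'0'); print(n,-np.array(c['R']).T@c['t'],c['k1'],c['camera_matrix'][0][0])
s=arm.observe(); print({k:np.round(s[k],3) for k in('time','tcp_pos','ee_rot','ft_force','gripper_width')})
from scipy.spatial.transform import Rotation as Ro
print(Ro.from_rotvec(s['ee_rot']).as_matrix().round(3))
E
```

```text
top [0.42428158 0.02244162 1.48551245] -0.10321188523160196 590.9676649480382
side [0.38640064 0.88049417 0.65116987] -0.09674095476681564 470.650753785683
{'time': np.float64(0.1), 'tcp_pos': array([ 0.18 , -0.519,  0.23 ]), 'ee_rot': array([ 5.220e-01, -3.098e+00, -3.000e-03]), 'ft_force': array([ 0.497,  1.072, -0.129]), 'gripper_width': np.float64(0.085)}
[[-0.945 -0.328 -0.001]
 [-0.328  0.945  0.002]
 [ 0.     0.002 -1.   ]]
```

View pics/top0.png

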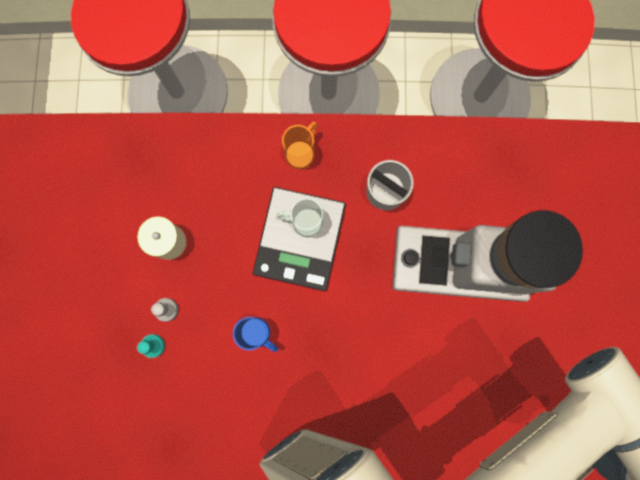

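View pics/side0.png

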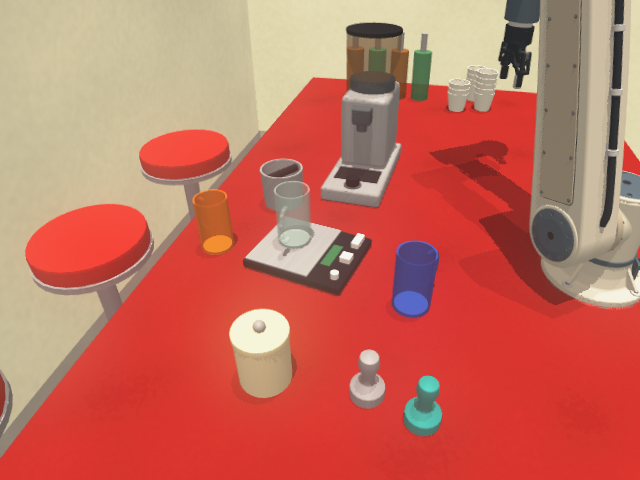

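The top view shows the scale with its off-white keys: bar (315,280), square (289,273) and round (265,268). The grinder's round black button is at (410,257). The side view agrees: bar (358,241), square (346,257), round (334,274), button (352,183).

Possible mix-ups:
- **Keys:** bar (315,280), square (289,273), round power key (265,268), and the green display (294,260), which is not a key.
- **Button:** round black (410,257), the black drip tray (434,260) and the hopper lid (543,250).

I choose the bar, the round button at (410,257) and then the square.

```bash
python3 - <<'E'
from h import *
c=load('top0'); im=c['image']; hsv=cv2.cvtColor(im,cv2.COLOR_RGB2HSV)
m=((hsv[...,1]<60)&(hsv[...,2]>190)).astype(np.uint8); m[:258]=0;m[292:]=0;m[:,:255]=0;m[:,332:]=0
n,l,st,ce=cv2.connectedComponentsWithStats(m)
pts=[]
for i in range(1,n):
    if st[i,4]>15: p=onz(c,*ce[i],.037); pts.append(p); print('key',ce[i].round(1),st[i],p.round(4))
g=cv2.cvtColor(im,cv2.COLOR_RGB2GRAY)
m=(g<75).astype(np.uint8); m[:,:398]=0;m[:,420:]=0;m[:245]=0;m[270:]=0
n,l,st,ce=cv2.connectedComponentsWithStats(m)
for i in range(1,n):
    if st[i,4]>15: print('btn',ce[i].round(1),st[i],onz(c,*ce[i],.064).round(4))
crop=im[180:310,250:450]; cv2.imwrite('pics/crop.png',cv2.cvtColor(cv2.resize(crop,None,fx=4,fy=4,interpolation=2),cv2.COLOR_RGB2BGR))
s=load('side0')['image'][170:295,240:400]; cv2.imwrite('pics/crops.png',cv2.cvtColor(cv2.resize(s,None,fx=4.8,fy=4.8,interpolation=2),cv2.COLOR_RGB2BGR))
E
```

```text
key [325.8 258.6] [319 258  12   3  23] [0.5682 0.009  0.037 ]
key [264.2 267.2] [261 264   7   7  40] [0.5445 0.1603 0.037 ]
key [288.8 273. ] [284 268  11  11  95] [0.5313 0.0994 0.037 ]
key [315.  278.9] [307 274  17  11 128] [0.5178 0.0347 0.037 ]
btn [410.4 257.5] [403 251  15  14 159] [ 0.5717 -0.1955  0.064 ]
```

View pics/crop.png

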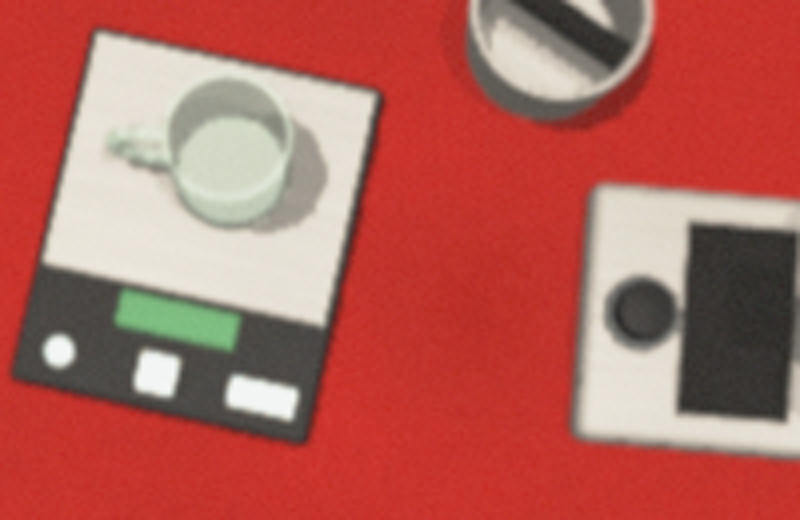

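View pics/crops.png

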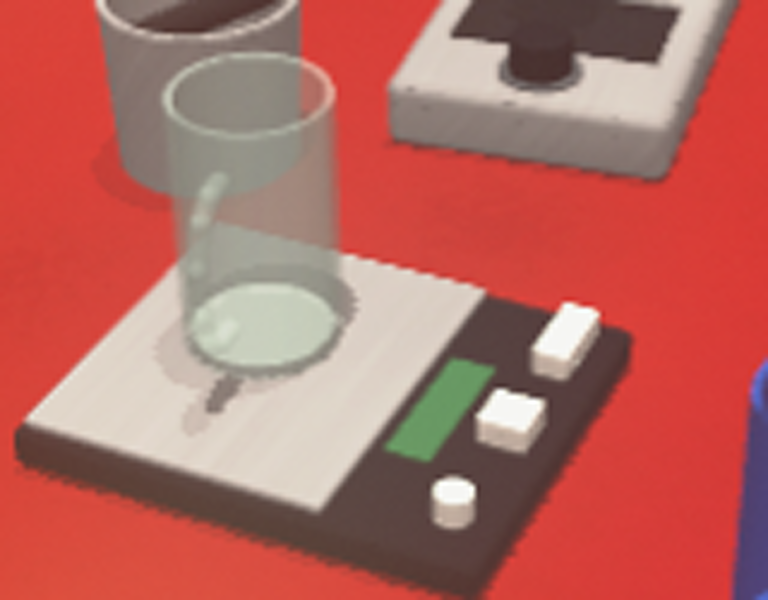

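The crops confirm it: the bar is right, the square in the middle and the round power key left. The round black button stands on the grinder's foot. The spacings of 62 and 66 mm match the description. I'll approach with the fingers shut.

```bash
python3 -m inch '[{"dx":-4,"dy":3.3,"turn":0.06},{"dx":-8,"dy":6.6,"turn":0.12},{"dx":-12,"dy":9.9,"turn":0.18},{"dx":-16,"dy":13.2,"turn":0.24},{"dx":-20,"dy":16.5,"turn":0.3},{"dx":-24,"dy":19.8,"turn":0.36},{"dx":-28,"dy":23.1,"turn":0.42},{"dx":-32,"dy":26.4,"turn":0.48},{"dx":-36,"dy":29.7,"turn":0.54},{"dx":-40,"dy":33,"turn":0.54}]' 1 20
cat > go.py <<'E'
import sys
from h import *
from scipy.spatial.transform import Rotation as Ro
s=arm.observe(); R=Ro.from_rotvec(s['ee_rot']).as_matrix()
T=dict(tare=(.5178,.0347,.037),btn=(.5717,-.1955,.064),timer=(.5313,.0994,.037))[sys.argv[1]]
print('t',s['time'],'tcp',np.round(s['tcp_pos'],4),'f',np.round(s['ft_force'],2),'w',s['gripper_width'],'qd',np.abs(s['qd']).max().round(3))
print('to top, tool cm',(R.T@(np.array(T)-s['tcp_pos'])*100).round(2)); print(R.round(3))
E
python3 go.py tare
```

```text
t 0.1 tcp [ 0.1801 -0.5192  0.2305] f [ 0.5   1.07 -0.13] w 0.08507870310205887 qd 0.004
to top, tool cm [-50.05  41.24  19.41]
[[-0.945 -0.328 -0.001]
 [-0.328  0.945  0.002]
 [ 0.     0.002 -1.   ]]invalid input at $[0]: expected keys dx, dy, dz, turn
```

```bash
python3 -m inch '[{"dx":-4,"dy":3.3,"dz":0,"turn":0.06},{"dx":-8,"dy":6.6,"dz":0,"turn":0.12},{"dx":-12,"dy":9.9,"dz":0,"turn":0.18},{"dx":-16,"dy":13.2,"dz":0,"turn":0.24},{"dx":-20,"dy":16.5,"dz":0,"turn":0.3},{"dx":-24,"dy":19.8,"dz":0,"turn":0.36},{"dx":-28,"dy":23.1,"dz":0,"turn":0.42},{"dx":-32,"dy":26.4,"dz":0,"turn":0.48},{"dx":-36,"dy":29.7,"dz":0,"turn":0.54},{"dx":-40,"dy":33,"dz":0,"turn":0.54}]' 1 20
python3 go.py tare
```

```text
time: 1.35
tcp_pos: [0.4504, -0.0751, 0.2311]
ee_rot: [-0.324, -3.125, -0.0]
ft_force: [-0.2, -1.5, 0.7]
gripper_width: -0.0
grip_force: 0.0
t 1.35 tcp [ 0.4504 -0.0751  0.2311] f [-0.19 -1.46  0.65] w -4.1135046150971714e-05 qd 0.763
to top, tool cm [-4.35 12.13 19.41]
[[-0.979  0.205 -0.   ]
 [ 0.205  0.979  0.   ]
 [ 0.    -0.    -1.   ]]
```

```bash
python3 -m inch '[{"dx":-1,"dy":3,"dz":0,"turn":0},{"dx":-2,"dy":6,"dz":2,"turn":0},{"dx":-3,"dy":9,"dz":4,"turn":0},{"dx":-4,"dy":11.5,"dz":7,"turn":0},{"dx":-4.3,"dy":12.1,"dz":10,"turn":0},{"dx":-4.3,"dy":12.1,"dz":13,"turn":0},{"dx":-4.3,"dy":12.1,"dz":15,"turn":0},{"dx":-4.3,"dy":12.1,"dz":16.5,"turn":0},{"dx":-4.3,"dy":12.1,"dz":16.5,"turn":0},{"dx":-4.3,"dy":12.1,"dz":16.5,"turn":0}]'
python3 go.py tare
python3 - <<'E'
from h import *
a=snap('top','top1');b=snap('side','side1')
x=cv2.resize(a['image'][200:320,240:400],(400,300),interpolation=2); y=cv2.resize(b['image'][150:300,240:440],(400,300),interpolation=2)
cv2.imwrite('pics/m1.png',cv2.cvtColor(np.hstack([x,y]),cv2.COLOR_RGB2BGR))
E
```

```text
time: 2.6
tcp_pos: [0.5175, 0.0329, 0.0671]
ee_rot: [0.323, 3.124, 0.0]
ft_force: [-0.5, -0.2, -0.3]
gripper_width: -0.0001
grip_force: 0.0
t 2.6 tcp [0.5175 0.0329 0.0671] f [-0.54 -0.17 -0.25] w -5.720316942640282e-05 qd 0.008
to top, tool cm [0.01 0.18 3.01]
[[-0.979  0.205  0.001]
 [ 0.205  0.979  0.   ]
 [-0.001  0.    -1.   ]]
```

View pics/m1.png

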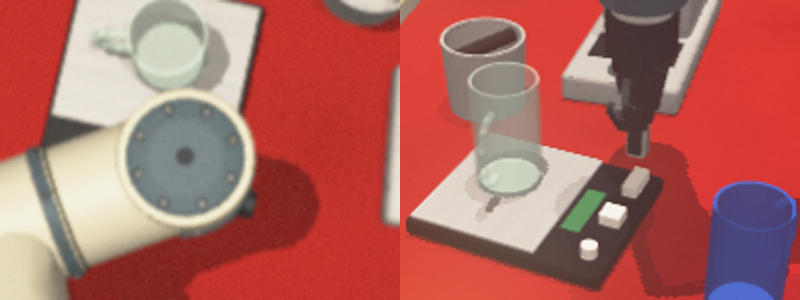

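The side view shows the shut fingertips right above the bar key at composite (637,155), clear of the mug. Pressing it about 6 mm.

```bash
python3 -m inch '[{"dx":0,"dy":0.2,"dz":1.5,"turn":0},{"dx":0,"dy":0.2,"dz":2.7,"turn":0},{"dx":0,"dy":0.2,"dz":3.1,"turn":0},{"dx":0,"dy":0.2,"dz":3.4,"turn":0},{"dx":0,"dy":0.2,"dz":3.7,"turn":0},{"dx":0,"dy":0.2,"dz":3.7,"turn":0},{"dx":0,"dy":0.2,"dz":3.7,"turn":0},{"dx":0,"dy":0.2,"dz":3.7,"turn":0},{"dx":0,"dy":0.2,"dz":3.7,"turn":0},{"dx":0,"dy":0.2,"dz":3.7,"turn":0}]'
python3 go.py tare
```

```text
time: 3.95
tcp_pos: [0.5167, 0.0347, 0.0297]
ee_rot: [-0.323, -3.124, 0.0]
ft_force: [-5.1, 1.1, 7.1]
gripper_width: 0.0001
grip_force: 3.2
t 3.95 tcp [0.5167 0.0347 0.0297] f [-5.14  1.06  7.13] w 8.054120335421303e-05 qd 0.002
to top, tool cm [-0.11  0.02 -0.73]
[[-0.979  0.205 -0.001]
 [ 0.205  0.979 -0.   ]
 [ 0.001 -0.    -1.   ]]
```

Key down at about 7 N, so the tap is registered. Lifting off and going to the grinder's button.

```bash
python3 -m inch '[{"dx":0,"dy":0,"dz":-1.5,"turn":0},{"dx":0,"dy":0,"dz":-4,"turn":0},{"dx":0,"dy":0,"dz":-7,"turn":0},{"dx":0,"dy":0,"dz":-9,"turn":0},{"dx":-0.2,"dy":-4,"dz":-9,"turn":0},{"dx":-0.3,"dy":-8,"dz":-9,"turn":0},{"dx":-0.4,"dy":-12,"dz":-9,"turn":0},{"dx":-0.5,"dy":-16,"dz":-9,"turn":0},{"dx":-0.5,"dy":-18,"dz":-9,"turn":0},{"dx":-0.5,"dy":-18,"dz":-9,"turn":0}]'
python3 go.py btn
python3 - <<'E'
from h import *
c=load('side0')
for u in [(352,184),(353,180)]: print(onz(c,*u,.064).round(4))
print('btn proj side',proj(c,[.5717,-.1955,.064]))
E
```

```text
time: 5.2
tcp_pos: [0.4854, -0.1437, 0.1201]
ee_rot: [0.327, 3.123, -0.0]
ft_force: [-0.3, 0.4, 0.5]
gripper_width: 0.0003
grip_force: 0.0
t 5.2 tcp [ 0.4854 -0.1437  0.1201] f [-0.26  0.4   0.53] w 0.0002543783155651865 qd 0.034
to top, tool cm [-9.51 -3.28  5.62]
[[-0.978  0.207  0.001]
 [ 0.207  0.978 -0.   ]
 [-0.001 -0.    -1.   ]]
[ 0.5669 -0.1577  0.064 ]
[ 0.5683 -0.1791  0.064 ]
btn proj side [[352.82957648 176.91360897]]
```

```bash
python3 -m inch '[{"dx":-3,"dy":-1,"dz":0,"turn":0},{"dx":-6,"dy":-2,"dz":0,"turn":0},{"dx":-8.5,"dy":-3,"dz":0,"turn":0},{"dx":-9.5,"dy":-3.3,"dz":0,"turn":0},{"dx":-9.5,"dy":-3.3,"dz":1.5,"turn":0},{"dx":-9.5,"dy":-3.3,"dz":3,"turn":0},{"dx":-9.5,"dy":-3.3,"dz":3.5,"turn":0},{"dx":-9.5,"dy":-3.3,"dz":3.5,"turn":0},{"dx":-9.5,"dy":-3.3,"dz":3.5,"turn":0},{"dx":-9.5,"dy":-3.3,"dz":3.5,"turn":0}]'
python3 go.py btn
python3 - <<'E'
from h import *
b=snap('side','side2'); a=snap('top','top2')
x=cv2.resize(b['image'][100:220,290:410],(500,500),interpolation=2)
y=cv2.resize(a['image'][200:320,380:450],(292,500),interpolation=2)
cv2.imwrite('pics/m2.png',cv2.cvtColor(np.hstack([x,y]),cv2.COLOR_RGB2BGR))
E
```

```text
time: 6.45
tcp_pos: [0.5719, -0.1942, 0.0848]
ee_rot: [0.323, 3.124, -0.0]
ft_force: [-0.8, 0.3, 0.1]
gripper_width: -0.0001
grip_force: 0.0
t 6.45 tcp [ 0.5719 -0.1942  0.0848] f [-0.77  0.31  0.06] w -8.458705757821513e-05 qd 0.002
to top, tool cm [-0.01 -0.13  2.08]
[[-0.979  0.205  0.001]
 [ 0.205  0.979 -0.   ]
 [-0.001  0.    -1.   ]]
```

View pics/m2.png

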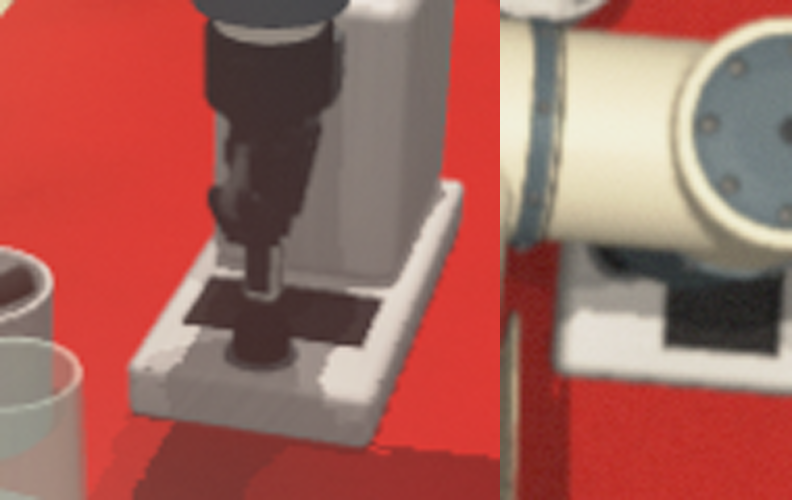

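The tip at composite (262,296) is right over the button, and the hand is clear of the spout. Pressing about 13 mm.

```bash
python3 -m inch '[{"dx":0,"dy":-0.1,"dz":1,"turn":0},{"dx":0,"dy":-0.1,"dz":1.8,"turn":0},{"dx":0,"dy":-0.1,"dz":2.2,"turn":0},{"dx":0,"dy":-0.1,"dz":2.5,"turn":0},{"dx":0,"dy":-0.1,"dz":2.8,"turn":0},{"dx":0,"dy":-0.1,"dz":3.1,"turn":0},{"dx":0,"dy":-0.1,"dz":3.4,"turn":0},{"dx":0,"dy":-0.1,"dz":3.4,"turn":0},{"dx":0,"dy":-0.1,"dz":3.4,"turn":0},{"dx":0,"dy":-0.1,"dz":3.4,"turn":0}]'
python3 go.py btn
```

```text
time: 7.8
tcp_pos: [0.5711, -0.1952, 0.0505]
ee_rot: [-0.323, -3.125, 0.0]
ft_force: [-3.7, 2.0, 6.5]
gripper_width: 0.0002
grip_force: 3.1
t 7.8 tcp [ 0.5711 -0.1952  0.0505] f [-3.66  1.99  6.5 ] w 0.00018721948884470769 qd 0.001
to top, tool cm [-0.06 -0.02 -1.35]
[[-0.979  0.205 -0.   ]
 [ 0.205  0.979 -0.   ]
 [ 0.    -0.    -1.   ]]
```

6.5 N at 13.5 mm matches the button being latched. Lifting and moving to above the square key.

```bash
python3 -m inch '[{"dx":0,"dy":0,"dz":-2,"turn":0},{"dx":0,"dy":0,"dz":-5,"turn":0},{"dx":1,"dy":0,"dz":-7,"turn":0},{"dx":3,"dy":3,"dz":-7,"turn":0},{"dx":5,"dy":8,"dz":-7,"turn":0},{"dx":7,"dy":13,"dz":-7,"turn":0},{"dx":8.5,"dy":18,"dz":-7,"turn":0},{"dx":9.5,"dy":23,"dz":-7,"turn":0},{"dx":9.9,"dy":27,"dz":-7,"turn":0},{"dx":9.9,"dy":28,"dz":-7,"turn":0}]'
python3 -m inch '[{"dx":0,"dy":0,"dz":0,"turn":0},{"dx":0,"dy":0,"dz":1,"turn":0},{"dx":0,"dy":0,"dz":2,"turn":0},{"dx":0,"dy":0,"dz":3,"turn":0},{"dx":0,"dy":0,"dz":4,"turn":0},{"dx":0,"dy":0,"dz":5,"turn":0},{"dx":0,"dy":0,"dz":5.5,"turn":0},{"dx":0,"dy":0,"dz":5.5,"turn":0},{"dx":0,"dy":0,"dz":5.5,"turn":0},{"dx":0,"dy":0,"dz":5.5,"turn":0}]'
python3 go.py timer
python3 - <<'E'
from h import *
b=snap('side','side3')
y=cv2.resize(b['image'][160:300,240:420],(771,600),interpolation=2)
cv2.imwrite('pics/m3.png',cv2.cvtColor(y,cv2.COLOR_RGB2BGR))
E
```

```text
time: 9.05
tcp_pos: [0.5315, 0.1014, 0.12]
ee_rot: [0.319, 3.125, 0.001]
ft_force: [0.2, -0.6, 1.4]
gripper_width: 0.0
grip_force: 0.0
time: 10.3
tcp_pos: [0.532, 0.0993, 0.0657]
ee_rot: [0.323, 3.124, 0.001]
ft_force: [-0.2, -0.3, -0.3]
gripper_width: 0.0001
grip_force: 0.0
t 10.3 tcp [0.532  0.0993 0.0657] f [-0.2  -0.26 -0.26] w 0.0001338350370636693 qd 0.002
to top, tool cm [ 0.07 -0.01  2.87]
[[-0.979  0.205  0.001]
 [ 0.205  0.979  0.   ]
 [-0.001  0.    -1.   ]]
```

View pics/m3.png

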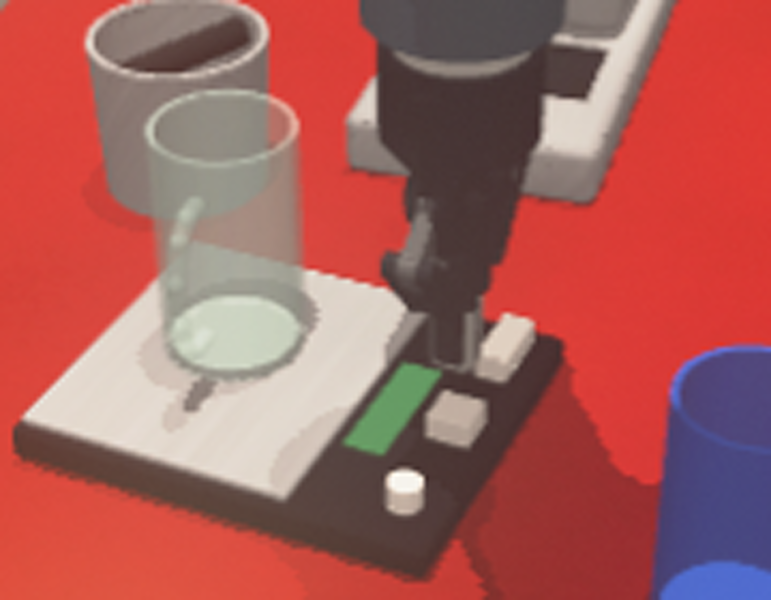

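The tip is poised over the square key (455,400 in the crop), the bar key is up again and the mug is untouched. Pressing about 6 mm and lifting off.

```bash
python3 -m inch '[{"dx":0.1,"dy":0,"dz":1.5,"turn":0},{"dx":0.1,"dy":0,"dz":2.6,"turn":0},{"dx":0.1,"dy":0,"dz":3,"turn":0},{"dx":0.1,"dy":0,"dz":3.3,"turn":0},{"dx":0.1,"dy":0,"dz":3.6,"turn":0},{"dx":0.1,"dy":0,"dz":3.6,"turn":0},{"dx":0.1,"dy":0,"dz":3.6,"turn":0},{"dx":0.1,"dy":0,"dz":3.6,"turn":0},{"dx":0.1,"dy":0,"dz":3.6,"turn":0},{"dx":0.1,"dy":0,"dz":3.6,"turn":0}]'
python3 -m inch '[{"dx":0,"dy":0,"dz":-1.5,"turn":0},{"dx":0,"dy":0,"dz":-4,"turn":0},{"dx":0,"dy":0,"dz":-7,"turn":0},{"dx":0,"dy":0,"dz":-10,"turn":0},{"dx":0,"dy":0,"dz":-14,"turn":0},{"dx":2,"dy":-2,"dz":-17,"turn":0},{"dx":5,"dy":-5,"dz":-18,"turn":0},{"dx":8,"dy":-8,"dz":-18,"turn":0},{"dx":10,"dy":-10,"dz":-18,"turn":0},{"dx":10,"dy":-10,"dz":-18,"turn":0}]'
python3 -m inch '[{"dx":0,"dy":0,"dz":0,"turn":0},{"dx":0,"dy":0,"dz":0,"turn":0},{"dx":0,"dy":0,"dz":0,"turn":0},{"dx":0,"dy":0,"dz":0,"turn":0},{"dx":0,"dy":0,"dz":0,"turn":0},{"dx":0,"dy":0,"dz":0,"turn":0},{"dx":0,"dy":0,"dz":0,"turn":0},{"dx":0,"dy":0,"dz":0,"turn":0},{"dx":0,"dy":0,"dz":0,"turn":0},{"dx":0,"dy":0,"dz":0,"turn":0}]'
python3 - <<'E'
from h import *
b=snap('side','side4')
x=b['image'][120:300,160:400]
cv2.imwrite('pics/m4.png',cv2.cvtColor(cv2.resize(x,(792,594),interpolation=2),cv2.COLOR_RGB2BGR))
E
```

```text
time: 11.6
tcp_pos: [0.5302, 0.0991, 0.0297]
ee_rot: [-0.323, -3.124, 0.001]
ft_force: [-4.4, 0.1, 6.5]
gripper_width: -0.0001
grip_force: 3.2
time: 12.85
tcp_pos: [0.4118, 0.0213, 0.2107]
ee_rot: [0.324, 3.122, 0.002]
ft_force: [-0.1, 0.6, 0.3]
gripper_width: -0.0003
grip_force: 0.0
time: 14.1
tcp_pos: [0.4124, 0.022, 0.2093]
ee_rot: [-0.323, -3.125, 0.0]
ft_force: [-0.7, -1.0, 0.2]
gripper_width: -0.0001
grip_force: 0.0
```

View pics/m4.png

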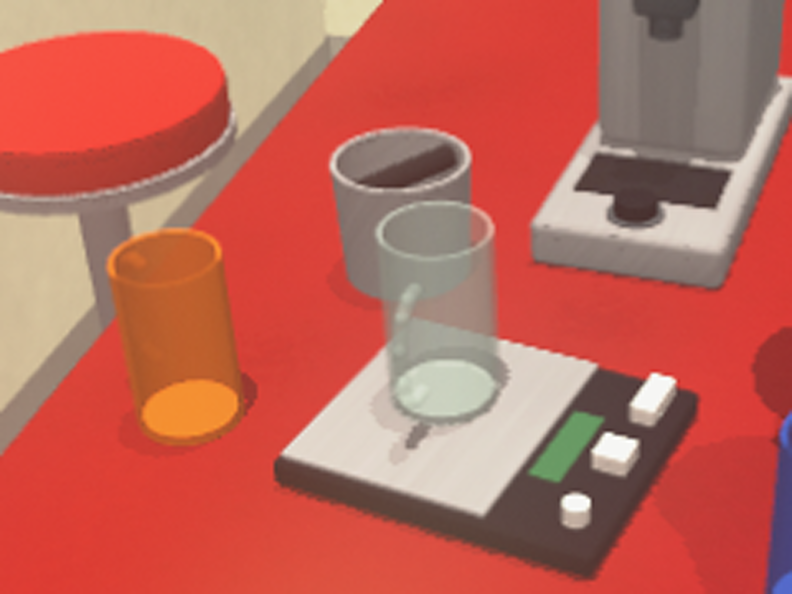

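The button at (636,207) sits lower than before. All three keys are up at (653,399), (615,453) and (575,509), the mug is in place and the hand is clear.

```bash
python3 -c "
from station import arm
print(arm.finish_job())"
```

```text
the job is handed in; nothing more can be done
None
```

I tapped the tare key, pressed the grinder button down and then tapped the timer key, and handed the job in at about 14 s with the hand clear and nothing seen to have moved; the hand-in returned no verdict, so the result isn't confirmed.

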